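# Clamp the oxygen cylinder in its cradle

### The job

The portable oxygen cylinder is lying in its cradle on the counter with the clamp open. Swing the steel clamp strap over with the back of a finger and push it right down until its rubber pad rests on the cylinder, then push the red cam lever over and down on top of the strap until it is fully home, taking neither of them between the fingers. Leave the cylinder lying where it is and do not disturb the gel bottle, the tape roll or the finger oximeter.

Things in the scene. Friction and masses are not known exactly. Their poses are not given: they have to be found in the camera images.
- cradle: Cradle screwed to the counter: 220 x 200 x 8 mm aluminium plate, two rubber-lined V saddles and, half-way between them, a white steel clamp bracket 34 mm wide, no taller than 120 mm. Origin: centre of the plate's underside, on the counter. x runs along the cylinder towards the valve, z up; the strap is hinged on the +y side, the cam lever stands on the -y side.
- strap_hinge (a point): Centre of the strap's hinge pin, fixed on the cradle at (0, 58, 100) mm; the pin runs along the cradle's x.
- strap_mid (a point): Top face of the strap in the middle of its raised flat, 58 mm from the hinge along the strap and 12 mm to its upper side; moves with the strap. Strap shut: straight above the cylinder at 112 mm over the counter.
- strap_tip (a point): Free end of the strap (upper face of its 20 mm wide tongue), 128 mm from the hinge; moves with the strap.
- strap (a joint): Angle of the strap, rad: 0 = shut, pad on the cylinder; 1.57 = upright; more = leaning out over the cradle's +y side. Starts at 1.75 to 2.15, stop at 2.3. Bare steel, 34 mm wide, 4 mm thick, 128 mm long from the hinge, its middle raised 10 mm, black rubber pad underneath. Stiff hinge (0.11 N m, 1 to 2 N at the end): it stays wherever it is left and must be pushed all the way.
- lever_pivot (a point): Centre of the cam lever's pin, fixed on the cradle at (0, -80, 111) mm; the pin runs along the cradle's x.
- lever_grip (a point): Centre of the outer face of the lever's red grip (46 mm long, 26 wide, 11 thick, ending 91 mm from the pin), 68 mm from the pin along the lever and 19 mm to its outer side; moves with it. The face looks outwards (-y) when the lever is raised and is on top when it is down, then at (0, -12, 130) mm in the cradle's frame.
- lever (a joint): Angle of the cam lever, rad: 0 = fully down, flat over the strap and pointing to +y; 1.57 = upright; more = thrown out over the -y side. Starts at 1.75 to 2.1, stop at 2.2. It needs 0.25 N m (some 4 N on the grip) and stays where it is left; its cam bears on the strap's tongue in the last few degrees. Leaning in past upright before the strap is shut, it blocks the strap.
- o2_center (a point): Centre of the light blue oxygen cylinder, on its axis, between the saddles, 60 mm above the counter. 81 mm in diameter, body 240 mm long; brass valve, gauge and green hand wheel at the +x end, reaching 208 mm from this point. 1.3 to 2.1 kg, loose in the saddles. Axes as the cradle's.
- gel_center (a point): Hand-gel bottle, 54 mm in diameter, 125 mm tall; the point is on its axis 60 mm above the counter. Loose, to be left alone.
- tape_center (a point): White roll of tape lying flat, 68 mm in diameter, 25 mm tall; the point is its centre. Loose, to be left alone.
- oximeter_center (a point): Finger oximeter, white and blue, 62 x 32 mm, 29 mm tall; the point is its centre, half-way up. Loose, to be left alone.

How it is judged:
On the way, in this order (a step that is already met when the one before it is completed fails the run):
1. the strap is swung over and down on the cylinder while the lever is still raised (value of joint strap below 0.05 rad and value of joint lever above 1 rad), for 0.1 s.
2. the cam lever is pushed fully down over the shut strap (value of joint strap below 0.05 rad and value of joint lever below 0.1 rad), for 0.1 s.
At the end, for the whole second after the job is handed in: The strap is shut on the cylinder (within 0.05 rad) and the cam lever lies fully down on it (within 0.1 rad); the cylinder is within 15 mm of where it lay and the gel bottle, tape roll and oximeter within 20 mm of where they stood (all of step 2 and distance of o2_center from where it was at the start of the episode below 0.015 m and distance of each of gel_center, tape_center, oximeter_center from where it was at the start of the episode below 0.02 m); the robot touches nothing.
It fails at once if the oxygen cylinder is lifted or shoved more than 15 mm (distance of o2_center from where it was at the start of the episode above 0.015 m).
It fails at once if the gel bottle, tape roll or oximeter is lifted, knocked or moved more than 20 mm (distance of any of gel_center, tape_center, oximeter_center from where it was at the start of the episode above 0.02 m).
It fails at once if the strap is taken between the fingers ((x of the grasp point in the frame of strap_mid between -0.022 and 0.022 m and y of the grasp point in the frame of strap_mid between -0.042 and 0.038 m and z of the grasp point in the frame of strap_mid between -0.022 and 0.003 m) or (x of the grasp point in the frame of strap_mid between -0.022 and 0.022 m and y of the grasp point in the frame of strap_mid between -0.076 and -0.042 m and z of the grasp point in the frame of strap_mid between -0.022 and -0.006 m)).
It fails at once if the lever is taken between the fingers (x of the grasp point in the frame of lever_grip between -0.02 and 0.02 m and y of the grasp point in the frame of lever_grip between -0.038 and 0.022 m and z of the grasp point in the frame of lever_grip between -0.013 and 0.001 m).
It also fails if it takes over 54 s, if anything falls off the work surface, if the arm or the gripper's body presses on something with over 40 N, if the wrist force passes 120 N, or if a joint passes its speed limit or range.

### The arm

A 6-joint arm with a two-finger parallel gripper is mounted at the origin on the work surface. World frame = base frame: x ahead of the robot, y to its left, z up, the work surface at z = 0. Lengths are in m, angles in rad, forces in N, time in s.
With the tool pointing down it reaches from about 0.35 to 0.975 m from the base axis. Payload 4.9 kg.
Tool frame: the origin (TCP) lies between the finger pads; the fingertips stand 25 mm ahead of it and the grasp point (between the pads) lies 6 mm ahead of it (ctrl.tip_reach is the distance from the TCP to the fingertips, in m); z points along the fingers, y is the direction in which the jaws open and shut (so a half turn about z gives the same grasp; the last joint's range is limited). The gripper opens to 85 mm and grips with 20 to 120 N. Pads are 22 mm wide; open, the fingers measure 114 mm over their backs; the gripper's body (76 mm by 85 mm) begins 54 mm behind the grasp point. The pads swing forward as they close: fully open they stand 13 mm farther back than shut.
Start: joints at [-1.433, 0.053, 1.613, -0, 1.476, -0.119], TCP at [0.159, -0.604, 0.256] pointing down, gripper open.
Joint ranges: [-3.01, 3.01], [-1.01, 2.22], [0.06, 2.58], [-1.02, 4.17], [0.09, 2.62], [-3.14, 3.14]. Speed limits (rad/s): [2.57, 2.57, 3.14, 3.14, 3.14, 3.14].

### API

Orientations are given as a rotation vector (axis times angle).
In Python, from station import get_obs, get_image, camera_params, order, ctrl gives the robot as it stands.
- The arm moves only by the tool move_arm, never from a script. Its argument "deltas" is one flat list of numbers, 5 for each row, row after row: the opening, from -1 (shut) to 1 (fully open), so that 0 is half open, then the shift along the tool's x, y, z in m, then the turn about the tool's z in degrees. In form: [fingers, tx, ty, tz, turn, fingers, tx, ty, tz, turn, ...]. A call has 1 to 10 rows; each row is the pose to reach, as a shift and turn from the pose measured when the call began, along the tool's axes at that moment; what a row does not reach only later rows make up. A row lasts 1/10 s, in which the tool goes at most 50 mm and 8.59 degrees, less where a joint would pass 70% of its speed; a pose out of reach is approached as far as the arm can. A call with a gripper value outside its range is refused whole. The fingers move at their own pace and stop on an object; "force" is the grip in N (left out, the last holds). Time passes only in rows, so rows that repeat a pose let the fingers close. It gives the time, the measured TCP pose, the force and the opening at its end, in the units of the state.
- get_obs(): the state, without advancing time (a new reading comes with each control period).
- get_image(name): name is "scene" or "top" or "wrist"; returns the picture (384x512x3 uint8, red, green, blue); there is no depth.
- camera_params(name): a dict with "camera_matrix" (3x3 intrinsics, pixels), "extrinsics" (4x4, takes a point from camera to world coordinates); the wrist camera has in their place "tool_from_camera" (4x4, takes a point from camera to tool coordinates, whose origin is the TCP and whose axes are the flange's). Camera axes: x right, y up, looking along -z (the intrinsics and any distortion apply to the point x, -y, -z); pixel columns grow to the right and rows downward; lengths in m; the calibration is good to about 2 mm. The wrist camera is an equidistant fisheye: a pixel r from the principal point sees the ray r / f radians off the axis. A picture is of the moment at which its call begins: read the wrist's pose just before it. camera_params takes no time and is no camera call.
- order.finish_job(): hands the job in, once; it reports no verdict.
The state is a dict: "t": time; "q": joint angles; "dq": joint speeds; "effort": joint torques, N m; "tool_pos": TCP position; "tool_rot": TCP orientation; "contact_force": force on the tool from outside, world axes, zero at the start; "wrist_torque": the same for the moment, N m; "opening": finger opening in m.
Only numpy, scipy, OpenCV 4.12 (cv2) and the standard library are available. Lean on these libraries where they do the work, as an engineer would, in place of code of your own. Each camera call takes 0.05 s, during which the arm holds its last target. There are 200 camera calls.

## Working session

There is one attempt and no reset: what is moved stays moved. The work goes in short steps, Python scripts to look and compute and a tool call to move; the robot and the scene stay as the last step left them, time stands still between calls to the robot, and variables do not carry over. Pictures are saved under pics/ and viewed, about 8 in all and at most 12, crops included, and the job is handed in when it is done.

Besides the shell and the picture viewer there is one more tool, called after "Request:" as a command line: name --argument value ..., lists and objects as JSON in quotes. move_arm: Moves the arm, as the interface text tells. Its arguments: {"type":"object","properties":{"deltas":{"type":"array"},"force":{"type":"number"}},"required":["deltas"]}

```bash
mkdir -p pics; ls
python3 - <<'E'
from station import *
import cv2,numpy as np
o=get_obs();print({k:np.round(v,3) for k,v in o.items()}, ctrl.tip_reach)
for n in ["scene","top"]:
    im=get_image(n);p=camera_params(n);cv2.imwrite(f"pics/{n}0.png",im[:,:,::-1])
    print(n,np.round(p["camera_matrix"],1).tolist(),np.round(p["extrinsics"],3).tolist(),[k for k in p])
E
```

```text
pics
{'t': np.float64(0.0), 'q': array([-1.433,  0.053,  1.614,  0.   ,  1.476, -0.119]), 'dq': array([-0.001, -0.   ,  0.   , -0.001, -0.001, -0.001]), 'effort': array([ 1.0000e-03, -3.9368e+01, -3.7017e+01,  0.0000e+00,  7.0000e-03,
        0.0000e+00]), 'tool_pos': array([ 0.159, -0.604,  0.255]), 'tool_rot': array([-3.114, -0.402,  0.   ]), 'contact_force': array([-0.002, -0.005,  0.045]), 'wrist_torque': array([ 0.009, -0.011,  0.021]), 'opening': np.float64(0.086)} 0.025
scene [[485.2, 0.0, 253.1], [0.0, 485.2, 185.8], [0.0, 0.0, 1.0]] [[-0.238, -0.737, 0.632, 1.28], [0.971, -0.18, 0.156, 0.168], [-0.001, 0.651, 0.759, 0.922], [0.0, 0.0, 0.0, 1.0]] ['camera_matrix', 'extrinsics']
top [[382.6, 0.0, 253.4], [0.0, 382.6, 187.2], [0.0, 0.0, 1.0]] [[-0.024, 0.997, -0.073, 0.537], [-1.0, -0.024, 0.002, 0.003], [0.0, 0.073, 0.997, 0.899], [0.0, 0.0, 0.0, 1.0]] ['camera_matrix', 'extrinsics']
```

View pics/scene0.png

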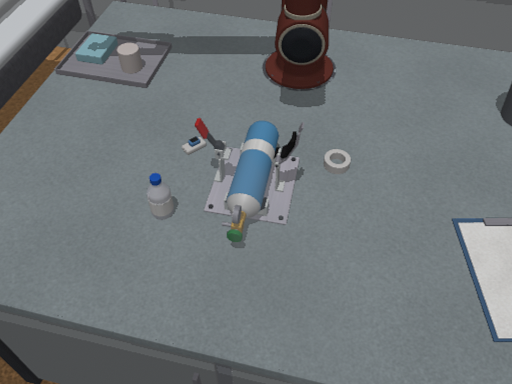

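View pics/top0.png

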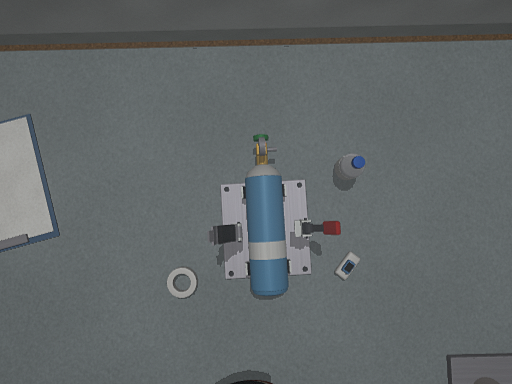

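Scene view: the cylinder lies in its cradle with the valve towards the camera, the strap (dark pad) on the right near (292,145) and the red lever at (203,130). Top view: plate corners are near (222,185), (306,180), (311,274) and (225,278). The strap is at (226,234), the red grip at (332,228), the tape at (182,283), the oximeter at (348,266) and the gel at (350,168).

```bash
cat > h.py <<'E'
import numpy as np,cv2
from station import *
from scipy.spatial.transform import Rotation as R
def ray(n,uv):
    p=camera_params(n);K=p["camera_matrix"];E=np.array(p["extrinsics"])
    d=np.array([(uv[0]-K[0][2])/K[0][0],-(uv[1]-K[1][2])/K[1][1],-1.]);return E[:3,3],E[:3,:3]@d
def plane(n,uv,z):
    o,d=ray(n,uv);return o+d*(z-o[2])/d[2]
def tri(a,b):
    (o1,d1),(o2,d2)=a,b
    s=np.linalg.lstsq(np.c_[d1,-d2],o2-o1,rcond=None)[0];p,q=o1+s[0]*d1,o2+s[1]*d2
    return (p+q)/2,np.linalg.norm(p-q)
def red(n,im):
    h=cv2.cvtColor(im,cv2.COLOR_RGB2HSV);m=((h[...,0]<8)|(h[...,0]>172))&(h[...,1]>150)&(h[...,2]>90)
    N,l,s,c=cv2.connectedComponentsWithStats(m.astype(np.uint8));return [(np.round(c[i],1),s[i,4]) for i in range(1,N) if s[i,4]>20]
E
python3 - <<'E'
from h import *
c=[(222,185),(306,180),(311,274),(225,278)]
b=[(227,190),(300,184.5),(304.5,269),(231,273.5)]
for L in (c,b):
    P=np.array([plane("top",u,.008) for u in L]);m=P.mean(0)
    ax=(P[0]+P[1]-P[2]-P[3])/2;ay=(P[0]+P[3]-P[1]-P[2])/2
    print(m.round(4),np.linalg.norm(ax).round(3),np.linalg.norm(ay).round(3),np.degrees(np.arctan2(ax[1],ax[0])).round(2),np.degrees(np.arctan2(-ay[0],ay[1])).round(2))
P=np.array([plane("scene",u,.008) for u in [(208,211),(286,219),(299,158),(225,148)]]);print("scene",P.round(3),P.mean(0).round(3))
for n in("top","scene"):
    im=cv2.imread(f"pics/{n}0.png")[:,:,::-1];print(n,red(n,im))
T=cv2.resize(cv2.imread("pics/top0.png")[170:290,200:360],None,fx=5,fy=5,interpolation=2);S=cv2.resize(cv2.imread("pics/scene0.png")[110:230,180:310],None,fx=5,fy=5,interpolation=2)
cv2.imwrite("pics/tz.png",T);cv2.imwrite("pics/sz.png",S)
E
```

```text
[ 0.5047 -0.0261  0.008 ] 0.216 0.197 0.94 1.64
[ 0.5046 -0.0253  0.008 ] 0.194 0.17 1.4 2.51
scene [[ 0.621 -0.104  0.008]
 [ 0.6    0.08   0.008]
 [ 0.398  0.074  0.008]
 [ 0.408 -0.123  0.008]] [ 0.507 -0.018  0.008]
top [(array([337.4, 227.6]), np.int32(47))]
scene [(array([201.1, 127.5]), np.int32(133))]
```

View pics/tz.png

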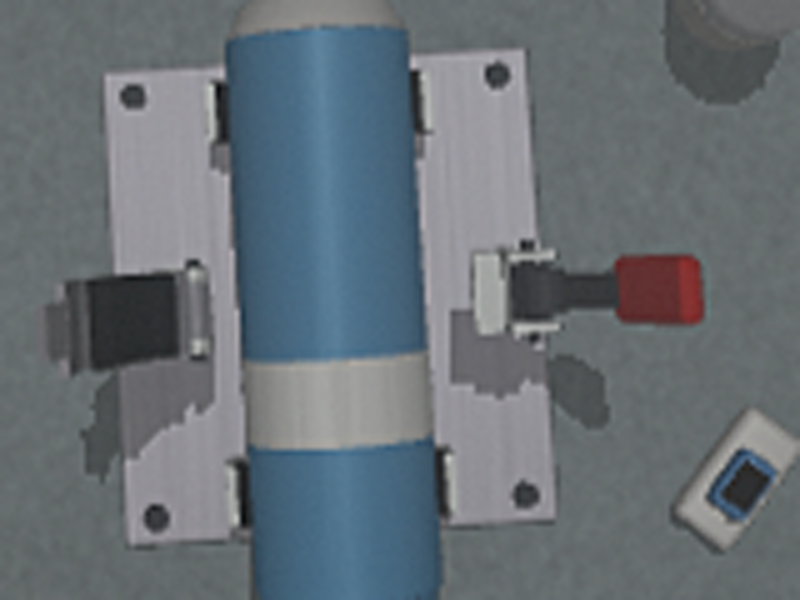

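View pics/sz.png

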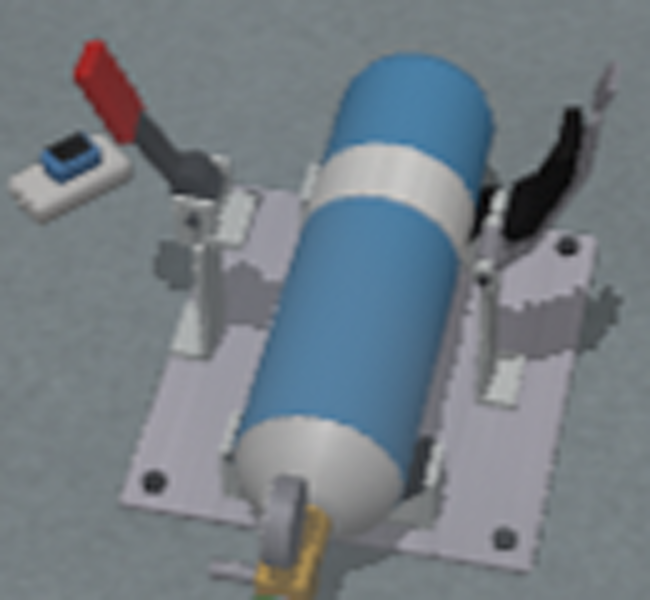

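The top zoom shows the bolts at crop (133,96), (497,75), (525,494) and (157,518), hinge pin ends at (193,265) and (198,350), lever pin ends at (527,245) and (534,338), and the red grip. The scene zoom shows strap tip at (607,75) and grip from (90,50) to (130,135).

Run:
```python
from h import *
f=lambda x,y:(x/5+200-.4,y/5+170-.4)
g=lambda x,y:(x/5+180-.4,y/5+110-.4)
for L in ([(105,73),(525,50),(553,520),(127,545)],[(133,96),(497,75),(525,494),(157,518)]):
    P=np.array([plane("top",f(*u),.008) for u in L]);m=P.mean(0)
    ax=(P[0]+P[1]-P[2]-P[3])/2;ay=(P[0]+P[3]-P[1]-P[2])/2
    print(m.round(4),np.linalg.norm(ax).round(3),np.linalg.norm(ay).round(3),np.degrees(np.arctan2(ax[1],ax[0])).round(2),np.degrees(np.arctan2(-ay[0],ay[1])).round(2))
h=plane("top",f(195.5,307.5),.1);l=plane("top",f(530.5,291.5),.111)
d=h-l;yaw=np.arctan2(-d[0],d[1]);print("hinge",h,"lev",l,np.linalg.norm(d[:2]),np.degrees(yaw))
ey=np.array([-np.sin(yaw),np.cos(yaw)]);print("origin from pins",(h[:2]-58e-3*ey+l[:2]+80e-3*ey)/2)
# axis stripe mid, cylinder silhouettes
print("cyl",plane("top",f(318,30),.06),plane("top",f(346,595),.06))
# strap tip, lever end triangulated
o=(h[:2]-58e-3*ey+l[:2]+80e-3*ey)/2
for n,a,b in (("striptip",(47,332),(607,75)),("leverend",(690,290),(92,58))):
    p,e=tri(ray("top",f(*a)),ray("scene",g(*b)));print(n,p,e,"cradle y",(p[:2]-o)@ey)
```

```text
[ 0.5054 -0.0241  0.008 ] 0.217 0.196 1.55 1.85
[ 0.5058 -0.0243  0.008 ] 0.194 0.17 2.05 2.12
hinge [0.50470817 0.03360774 0.1       ] lev [ 0.50835655 -0.10416967  0.111     ] 0.13782570698244756 1.5168545951267247
origin from pins [ 0.50624118 -0.02428482]
cyl [ 0.62336421 -0.02138482  0.06      ] [ 0.37830348 -0.02710183  0.06      ]
striptip [0.50198122 0.0820574  0.21803565] 0.0007551572402103131 cradle y 0.10641771773830029
leverend [ 0.50978027 -0.15139213  0.18539376] 0.0037449746751673377 cradle y -0.12715645276616927
```

```bash
cat >> h.py <<'E'
O=np.array([.506,-.0243]);YAW=np.radians(1.8)
C=np.array([[np.cos(YAW),-np.sin(YAW)],[np.sin(YAW),np.cos(YAW)]])
def tip():
    o=get_obs();r=R.from_rotvec(o["tool_rot"]).as_matrix();p=np.array(o["tool_pos"])+.025*r[:,2]
    return o,r,np.r_[C.T@(p[:2]-O),p[2]]
def deltas(pts):
    "tool-frame shifts (mm) to bring the fingertip to cradle-frame points (mm)"
    o,r,t=tip();print("t",round(float(o["t"]),2),"tip",(t*1e3).round(1),"F",np.round(o["contact_force"],1),"turn",np.degrees(np.arctan2(r[1,0],r[0,0])-YAW).round(2))
    for p in pts:
        d=np.array(p)/1e3-t;print(p,(r.T@np.r_[C@d[:2],d[2]]*1e3).round(0))
E
python3 -c "
from h import *
deltas([(-80,-300,300),(0,165,300)])"
```

```text
t 0.1 tip [-365.4 -568.4  230.2] F [-0.5 -0.2 -0. ] turn 12.91
(-80, -300, 300) [ 338. -198.  -69.]
(0, 165, 300) [ 520. -633.  -69.]
```

Request:
move_arm --deltas '[-1, 0.02, -0.02, -0.045, 4, -1, 0.05, -0.05, -0.07, 10, -1, 0.09, -0.08, -0.07, 12.9, -1, 0.13, -0.11, -0.07, 12.9, -1, 0.17, -0.14, -0.07, 12.9, -1, 0.21, -0.16, -0.07, 12.9, -1, 0.25, -0.18, -0.07, 12.9, -1, 0.29, -0.19, -0.07, 12.9, -1, 0.335, -0.2, -0.07, 12.9, -1, 0.335, -0.2, -0.07, 12.9]' --force 40

```text
t: 1.1
tool_pos: [0.435, -0.3226, 0.3249]
tool_rot: [-3.137, -0.059, -0.0]
contact_force: [0.1, -0.3, 0.2]
opening: -0.0001
```

```bash
python3 -c "
from h import *
deltas([(0,165,300),(0,165,175)])"
```

```text
t 1.1 tip [ -80.3 -295.8  299.9] F [ 0.1 -0.3  0.2] turn 0.36
(0, 165, 300) [  83. -460.    2.]
(0, 165, 175) [  83. -460.  127.]
```

Request:
move_arm --deltas '[-1, 0.01, -0.045, 0, 0.4, -1, 0.02, -0.09, 0, 0.4, -1, 0.03, -0.135, 0, 0.4, -1, 0.04, -0.18, 0, 0.4, -1, 0.05, -0.225, 0, 0.4, -1, 0.06, -0.27, 0, 0.4, -1, 0.07, -0.315, 0, 0.4, -1, 0.083, -0.36, 0, 0.4, -1, 0.083, -0.41, 0, 0.4, -1, 0.083, -0.46, 0, 0.4]'

```text
t: 2.1
tool_pos: [0.5002, 0.1416, 0.3261]
tool_rot: [-3.138, -0.047, 0.001]
contact_force: [1.3, 0.0, 1.1]
opening: 0.0002
```

Request:
move_arm --deltas '[-1, 0, 0, 0.04, 0, -1, 0, 0, 0.08, 0, -1, 0, 0, 0.12, 0, -1, 0, 0, 0.125, 0]'

```text
t: 2.5
tool_pos: [0.4963, 0.1412, 0.1945]
tool_rot: [-3.139, -0.047, 0.019]
contact_force: [-0.7, 0.9, -0.4]
opening: -0.0001
```

Run:
```python
from h import *
pts=[(0,165,175)]
for a in np.radians([110,90,75,60,45,35,25,15,8,0]):
    r=62;n=14
    pts.append((0,round(58-r*np.cos(a)+n*np.sin(a)+14.5*(1 if a>.7 else a/.7)),round(100+r*np.sin(a)+n*np.cos(a))))
deltas(pts)
```

```text
t 2.5 tip [ -4.8 165.8 169.5] F [-0.7  0.9 -0.4] turn -0.08
(0, 165, 175) [ 5.  1. -6.]
(0, 107, 153) [ 5. 59. 16.]
(0, 86, 162) [ 5. 80.  7.]
(0, 70, 164) [ 5. 96.  5.]
(0, 54, 161) [  5. 112.   8.]
(0, 39, 154) [  5. 127.  15.]
(0, 28, 147) [  5. 138.  22.]
(0, 17, 139) [  5. 149.  30.]
(0, 7, 130) [  6. 159.  39.]
(0, 1, 122) [  6. 165.  47.]
(0, -4, 114) [  6. 170.  55.]
```

Request:
move_arm --deltas '[-1, 0.003, 0.015, 0, 0, -1, 0.005, 0.03, 0, 0, -1, 0.005, 0.04, 0, 0, -1, 0.005, 0.05, 0, 0, -1, 0.005, 0.06, 0, 0, -1, 0.005, 0.07, 0, 0, -1, 0.005, 0.08, 0, 0, -1, 0.005, 0.088, 0, 0, -1, 0.005, 0.096, 0, 0, -1, 0.005, 0.096, 0, 0]'

```text
t: 3.5
tool_pos: [0.5039, 0.0445, 0.1937]
tool_rot: [-3.14, -0.045, 0.021]
contact_force: [-1.0, -0.0, 0.3]
opening: 0.0002
```

Run:
```python
from h import *
pts=[]
for a in np.radians([75,60,45,35,25,15,8,0]):
    r=62;n=14
    pts.append((0,round(58-r*np.cos(a)+n*np.sin(a)+14.5*(1 if a>.7 else a/.7)),round(100+r*np.sin(a)+n*np.cos(a))))
deltas(pts)
im=get_image("scene")[70:230,150:340,::-1];cv2.imwrite("pics/s2.png",cv2.resize(im,None,fx=3,fy=3))
```

```text
t 3.5 tip [ -0.3  68.8 168.7] F [-1.  -0.   0.3] turn -0.15
(0, 70, 164) [ 0. -1.  5.]
(0, 54, 161) [ 0. 15.  8.]
(0, 39, 154) [ 1. 30. 15.]
(0, 28, 147) [ 1. 41. 22.]
(0, 17, 139) [ 1. 52. 30.]
(0, 7, 130) [ 1. 62. 39.]
(0, 1, 122) [ 1. 68. 47.]
(0, -4, 114) [ 1. 73. 55.]
```

View pics/s2.png

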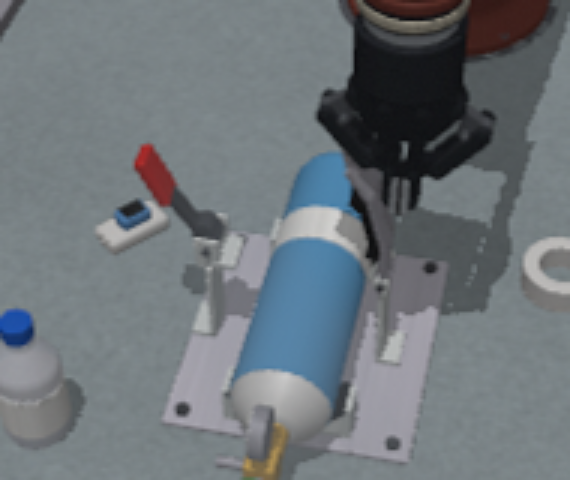

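The strap is just past upright against the back of the finger, and the lever is still raised. I'll continue the arc over and down.

Request:
move_arm --deltas '[-1, 0, 0.009, -0.006, 0, -1, 0, 0.018, -0.01, 0, -1, 0, 0.027, -0.011, 0, -1, 0, 0.037, -0.007, 0, -1, 0, 0.047, -0.002, 0, -1, 0, 0.057, 0.006, 0, -1, 0, 0.065, 0.014, 0, -1, 0, 0.068, 0.022, 0, -1, 0, 0.068, 0.03, 0, -1, 0, 0.068, 0.036, 0]'

```text
t: 4.55
tool_pos: [0.5049, -0.0229, 0.1563]
tool_rot: [-3.139, -0.046, 0.023]
contact_force: [0.5, 0.5, 0.6]
opening: 0.0001
```

Run:
```python
from h import *
deltas([(0,0,122),(0,0,112),(0,0,108)])
im=get_image("scene")[70:230,150:340,::-1];cv2.imwrite("pics/s3.png",cv2.resize(im,None,fx=3,fy=3))
```

```text
t 4.55 tip [ -1.4   1.5 131.4] F [0.5 0.5 0.6] turn -0.13
(0, 0, 122) [2. 1. 9.]
(0, 0, 112) [ 2.  2. 19.]
(0, 0, 108) [ 2.  2. 23.]
```

View pics/s3.png

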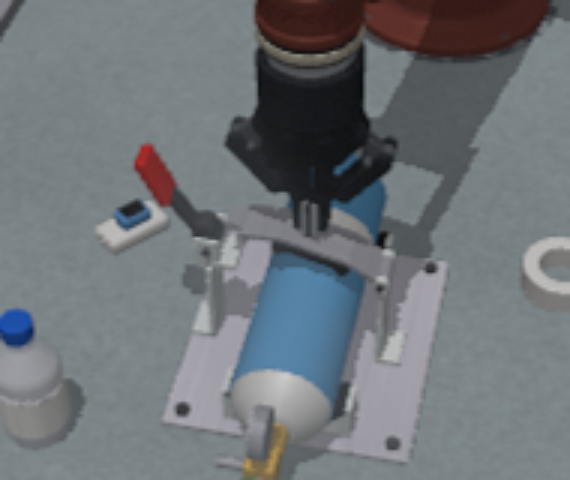

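The strap is under the fingertip at roughly 15°, with the lever untouched. Now I'll press straight down in small steps.

Request:
move_arm --deltas '[-1, 0.001, 0.001, 0.005, 0, -1, 0.001, 0.001, 0.01, 0, -1, 0.001, 0.001, 0.014, 0, -1, 0.001, 0.001, 0.017, 0, -1, 0.001, 0.001, 0.019, 0, -1, 0.001, 0.001, 0.02, 0, -1, 0.001, 0.001, 0.02, 0]'

```text
t: 5.3
tool_pos: [0.5052, -0.0236, 0.1369]
tool_rot: [-3.139, -0.046, 0.026]
contact_force: [-4.4, -0.2, 8.0]
opening: -0.0001
```

Request:
move_arm --deltas '[-1, 0, 0, 0.001, 0, -1, 0, 0, 0.002, 0, -1, 0, 0, 0.003, 0, -1, 0, 0, 0.003, 0, -1, 0, 0, 0.003, 0]'

```text
t: 5.8
tool_pos: [0.5052, -0.0236, 0.1368]
tool_rot: [-3.139, -0.047, 0.028]
contact_force: [-8.6, 0.6, 15.8]
opening: -0.0002
```

Rigid stop at tip height 112 mm with 16 N, so the pad is on the cylinder. Next I'll lift and go outside the lever.

Request:
move_arm --deltas '[-1, 0, 0, -0.04, 0, -1, 0, 0, -0.08, 0, -1, 0, 0, -0.12, 0, -1, 0, 0, -0.16, 0, -1, 0, 0.045, -0.16, 0, -1, 0, 0.09, -0.16, 0, -1, 0, 0.135, -0.16, 0, -1, 0, 0.165, -0.16, 0, -1, 0, 0.185, -0.16, 0, -1, 0, 0.185, -0.16, 0]'

```text
t: 6.8
tool_pos: [0.5133, -0.2108, 0.2958]
tool_rot: [-3.139, -0.042, 0.029]
contact_force: [-0.6, 0.8, -0.3]
opening: 0.0001
```

Run:
```python
from h import *
deltas([(0,-188,165)])
im=get_image("scene")[70:230,150:340,::-1];cv2.imwrite("pics/s4.png",cv2.resize(im,None,fx=3,fy=3))
```

```text
t 6.8 tip [   1.  -186.6  270.8] F [-0.6  0.8 -0.3] turn -0.28
(0, -188, 165) [  1.   2. 106.]
```

View pics/s4.png

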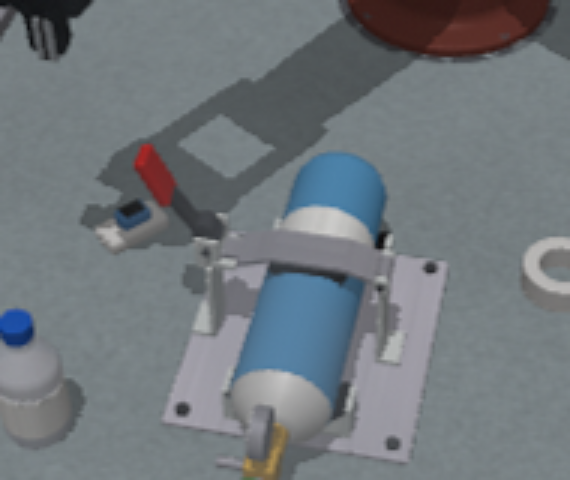

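Strap lies flat; lever still raised. Lower beside the lever and push it to upright.

Request:
move_arm --deltas '[-1, 0, 0, 0.04, 0, -1, 0, 0, 0.08, 0, -1, 0, 0, 0.098, 0, -1, 0, -0.015, 0.098, 0, -1, 0, -0.03, 0.098, 0, -1, 0, -0.04, 0.098, 0, -1, 0, -0.05, 0.098, 0, -1, 0, -0.06, 0.098, 0, -1, 0, -0.07, 0.098, 0, -1, 0, -0.078, 0.096, 0]'

```text
t: 7.85
tool_pos: [0.5108, -0.1309, 0.203]
tool_rot: [-3.141, -0.045, 0.021]
contact_force: [1.0, -3.7, 2.3]
opening: -0.0002
```

Run:
```python
from h import *
deltas([(0,-95,182),(0,-77,180),(0,-60,172),(0,-40,161),(0,-30,152),(0,-19,142),(0,-12,131)])
im=get_image("scene")[70:230,150:340,::-1];cv2.imwrite("pics/s5.png",cv2.resize(im,None,fx=3,fy=3))
```

```text
t 7.85 tip [   1.2 -106.7  178. ] F [ 1.  -3.7  2.3] turn -0.16
(0, -95, 182) [ -1. -12.  -4.]
(0, -77, 180) [ -1. -30.  -2.]
(0, -60, 172) [ -1. -47.   6.]
(0, -40, 161) [ -1. -67.  17.]
(0, -30, 152) [ -1. -77.  26.]
(0, -19, 142) [ -1. -88.  36.]
(0, -12, 131) [ -1. -95.  47.]
```

View pics/s5.png

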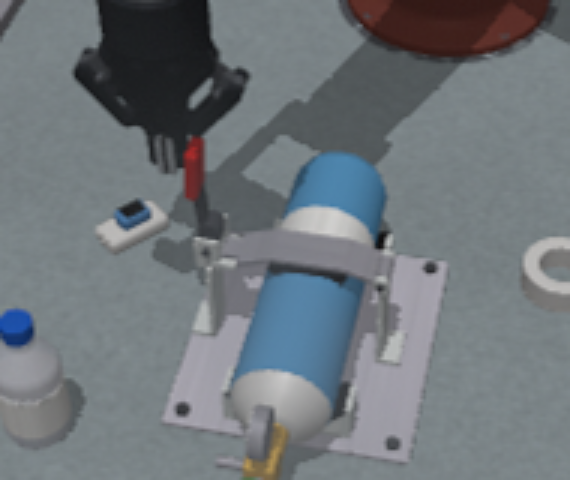

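The lever is upright against the finger back. I'll carry on over and down.

Request:
move_arm --deltas '[-1, -0.001, -0.012, -0.004, 0, -1, -0.001, -0.021, -0.003, 0, -1, -0.001, -0.03, -0.002, 0, -1, -0.001, -0.039, 0.002, 0, -1, -0.001, -0.047, 0.006, 0, -1, -0.001, -0.057, 0.011, 0, -1, -0.001, -0.067, 0.017, 0, -1, -0.001, -0.077, 0.025, 0, -1, -0.001, -0.084, 0.032, 0, -1, -0.001, -0.087, 0.037, 0]'

```text
t: 8.9
tool_pos: [0.5061, -0.0419, 0.1646]
tool_rot: [-3.139, -0.047, 0.024]
contact_force: [-0.2, -3.1, 2.1]
opening: -0.0001
```

```bash
python3 -c "
from h import *
deltas([(0,-13,136),(0,-13,131),(0,-13,128)])"
```

```text
t 8.9 tip [ -0.8 -17.5 139.6] F [-0.2 -3.1  2.1] turn -0.07
(0, -13, 136) [ 1. -4.  4.]
(0, -13, 131) [ 1. -4.  9.]
(0, -13, 128) [ 1. -4. 12.]
```

Request:
move_arm --deltas '[-1, 0.001, -0.003, 0.004, 0, -1, 0.001, -0.005, 0.007, 0, -1, 0.001, -0.005, 0.009, 0, -1, 0.001, -0.005, 0.011, 0, -1, 0.001, -0.005, 0.012, 0, -1, 0.001, -0.005, 0.013, 0, -1, 0.001, -0.005, 0.013, 0]'

```text
t: 9.6
tool_pos: [0.5068, -0.0359, 0.1545]
tool_rot: [-3.136, -0.047, 0.026]
contact_force: [-8.7, 4.6, 17.1]
opening: 0.0
```

Request:
move_arm --deltas '[-1, 0, 0, 0.003, 0, -1, 0, 0, 0.006, 0, -1, 0, 0, 0.008, 0, -1, 0, 0, 0.008, 0, -1, 0, 0, 0.008, 0]'

```text
t: 10.1
tool_pos: [0.5071, -0.0359, 0.1542]
tool_rot: [-3.136, -0.047, 0.028]
contact_force: [-21.1, 3.7, 39.6]
opening: -0.0001
```

Request:
move_arm --deltas '[-1, 0, 0, -0.03, 0, -1, 0, 0, -0.07, 0, -1, 0, 0, -0.11, 0, -1, 0, 0, -0.15, 0, -1, -0.04, 0.03, -0.15, 0, -1, -0.08, 0.07, -0.15, 0, -1, -0.1, 0.12, -0.15, 0, -1, -0.1, 0.17, -0.15, 0, -1, -0.1, 0.2, -0.15, 0, -1, -0.1, 0.2, -0.15, 0]'

```text
t: 11.1
tool_pos: [0.415, -0.243, 0.3039]
tool_rot: [-3.135, -0.038, 0.03]
contact_force: [-0.3, -0.1, 0.0]
opening: 0.0002
```

Run:
```python
from h import *
deltas([])
a=get_image("scene");b=get_image("top")
print(red("scene",a),red("top",b))
g=lambda i,n:cv2.resize(i[:,:,::-1],None,fx=n,fy=n,interpolation=2)
cv2.imwrite("pics/s6.png",np.vstack([g(a[90:220,150:350],4),]))
print("lever grip tri", [tri(ray("top",t),ray("scene",s))[0].round(4) for t,_ in red("top",b) for s,_ in red("scene",a)],"expect grip",(O+C@[0,-.012]).round(4),.130)
b0=cv2.imread("pics/top0.png")[:,:,::-1];d=np.abs(b.astype(int)-b0).max(2)
for n,(x0,x1,y0,y1) in dict(gel=(335,368,152,185),tape=(163,200,265,300),oxi=(334,362,252,282),cylend=(245,292,255,298)).items():
    A=cv2.cvtColor(b0[y0:y1,x0:x1].copy(),7).astype(np.float32);B=cv2.cvtColor(b[y0:y1,x0:x1].copy(),7).astype(np.float32);print(n,np.round(cv2.phaseCorrelate(A,B),2))
```

```text
t 11.1 tip [ -98.3 -215.6  278.9] F [-0.3 -0.1  0. ] turn -0.39
[(array([248.4, 147.8]), np.int32(146))] [(array([273.1, 230.1]), np.int32(208))]
lever grip tri [array([ 0.5057, -0.0352,  0.124 ])] expect grip [ 0.5064 -0.0363] 0.13Traceback (most recent call last):
  File "<stdin>", line 10, in <module>
    return _wrapfunc(a, 'round', decimals=decimals, out=out)
    return _wrapit(obj, method, *args, **kwds)
    conv = _array_converter(obj)
ValueError: setting an array element with a sequence. The requested array has an inhomogeneous shape after 1 dimensions. The detected shape was (2,) + inhomogeneous part.
```

View pics/s6.png

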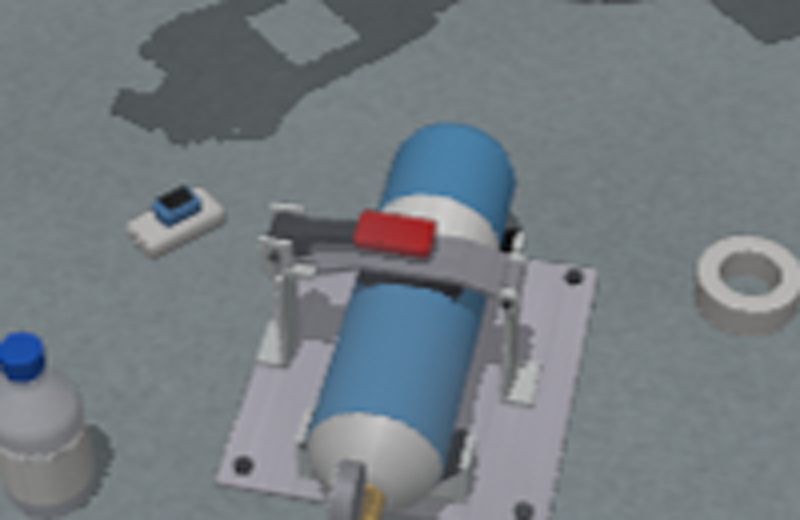

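The lever lies flat on the shut strap, and the tip met a rigid stop at 129 mm with 40 N. Gel, tape, oximeter and cylinder look unmoved. The robot is clear, so I'll hand in.

```bash
python3 -c "
from station import *
print(order.finish_job())"
```

```text
the job is handed in; nothing more can be done
None
```

The strap is shut on the cylinder, the red cam lever is fully down on top of it, and I handed the job in at about 11 s on the robot's clock. Both were pushed over with the back of the closed fingers and pressed down with the fingertips; neither was taken between the fingers.

**Strap:** it came to a rigid stop at 112 mm, the stated shut height, and held there under 16 N. That was done while the lever was still raised.

**Lever:** it came to a rigid stop at 129 mm, where 130 mm is nominal, and held under 40 N, mostly vertical with 21 N sideways. Locating the red grip from two cameras put it within about 1.5 mm sideways of where it should be. It came out about 6 mm below the nominal top face, about what I would expect because the red patch also takes in the grip's sides.

**Check that failed:** the script to measure how far the gel bottle, tape roll, oximeter and cylinder had moved crashed on an array-formatting error, and I did not repeat it. That they stayed put rests only on comparing the final scene picture with the earlier ones by eye.

The arm was clear of everything at the end, with a force reading of about zero.

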